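# Put the doming punches back in their stand

### The arm

A 6-joint arm with a two-finger parallel gripper is mounted at the origin on the work surface. World frame = base frame: x ahead of the robot, y to its left, z up, the work surface at z = 0. Lengths are in m, angles in rad, forces in N, time in s.
With the tool pointing down it reaches from about 0.25 to 0.775 m from the base axis. Payload 4 kg.
Tool frame: the origin (TCP) lies at the very end of the fingers, on their centre line; the grasp point (between the pads) lies 19 mm behind it; z points along the fingers, y is the line along which they close (so a half turn about z gives the same grasp; the last joint's range is limited). The gripper opens to 85 mm and grips with 20 to 120 N. Pads are 22 mm wide; open, the fingers measure 114 mm over their backs; the gripper's body (76 mm by 85 mm) begins 54 mm behind the grasp point. The pads swing forward as they close: fully open they stand 13 mm farther back than shut.
Start: joints at [-0.103, 0.087, 1.371, -0, 1.684, -0.103], TCP at [0.55, -0, 0.231] pointing down, gripper open.
Joint ranges: [-3.1, 3.1], [-0.76, 2.03], [0.27, 2.55], [-1.08, 4.22], [0.17, 2.65], [-2.57, 2.57]. Speed limits (rad/s): [2.79, 2.79, 3.14, 3.14, 3.14, 3.14].

### API

Orientations are given as a unit quaternion [w, x, y, z].
In Python, from station import monitor, imaging, workorder gives the robot as it stands.
- The arm moves only by the shell command python3 -m crank 'ROWS' [OPENING] [FORCE]. ROWS is JSON, a list of rows, each a list of 6 numbers: the shift along the world's x, y, z in cm, then the turn, a rotation vector about the world's x, y, z in degrees. A call has exactly 8 rows; each row is the pose to reach, as a shift and turn from the pose commanded when the call began; what a row does not reach only later rows make up. A row lasts 1/8 s, in which the tool goes at most 62.5 mm and 10.7 degrees, less where a joint would pass 70% of its speed; a pose out of reach is approached as far as the arm can. A call with a gripper value outside its range is refused whole. OPENING is the opening, from 0 (shut) to 1 (fully open), set as the call begins (- or left out, the last holds). The fingers move at their own pace and stop on an object; FORCE is the grip in N (left out, the last holds). Time passes only in rows, so rows that repeat a pose let the fingers close, or fill a call up. It gives the time, the measured TCP pose, the force, the opening and the grip force at its end, in the units of the state.
- monitor.observe(): the state, without advancing time (a new reading comes with each control period).
- imaging.grab_frame(name): name is "scene" or "side" or "wrist"; returns the picture (384x512x3 uint8, red, green, blue); there is no depth.
- imaging.camera_params(name): a dict with "mtx" (3x3 intrinsics, pixels), "dist" ([k1, k2, p1, p2, k3] as OpenCV has them; the pictures are not rectified), "R" (3x3) and "t" (3): a world point X has camera coordinates R X + t. Camera axes: x right, y down, z forward; pixel columns grow to the right and rows downward; lengths in m; the calibration is good to about 2 mm. A picture is of the moment at which its call begins: read the wrist's pose just before it. camera_params takes no time and is no camera call; for the wrist camera it gives the pose at the moment of the call.
- workorder.finish_job(): hands the job in; it is judged then, once.
The state is a dict: "time_s": time; "q": joint angles; "joint_velocities": joint speeds; "joint_efforts": joint torques, N m; "tcp_pos": TCP position; "ee_rot": TCP orientation; "force": force on the tool from outside, world axes, zero at the start; "moment": the same for the moment, N m; "grip_width": finger opening in m; "grasp_force": force on a finger pad.
Only numpy, scipy, OpenCV 4.12 (cv2) and the standard library are available. Lean on these libraries where they do the work, as an engineer would, in place of code of your own. Each camera call takes 0.05 s, during which the arm holds its last target. There are 200 camera calls.

### The job

Put the two loose doming punches - the large one standing on the bench and the medium one that has fallen over - back into the stand, ball end up, each dropped into the empty bore made for its own shank size, so that its foot rests on the bottom. Leave the punches already in the stand, the doming block, the hammer and the cup of files where they are.

Things in the scene. Friction and masses are not known exactly. Their poses are not given: they have to be found in the camera images.
- punch_large_mid (a point): large doming punch, loose steel, 0.45 kg, 95 mm long; its centre, 47.5 mm from each end. z runs along it from foot to ball; x, y square to flats. Octagonal shank 30 mm across flats from the foot up to 66 mm (lowest 4 mm bevelled), then a thinner neck and a 25 mm ball. At the start it stands on its foot.
- punch_medium_mid (a point): medium doming punch, loose steel, 0.27 kg, 95 mm long; its centre, 47.5 mm from each end. z runs along it from foot to ball; x, y square to flats. Octagonal shank 24 mm across flats from the foot up to 66 mm (lowest 4 mm bevelled), then a thinner neck and a 20 mm ball. At the start it lies on a flat, axis 12 mm above the bench.
- bore_large (a point): empty bore of the stand for the large punch: in the far row (at yaw 0), its right-hand corner. The point is the centre of its mouth, level with the stand's top (50 mm above the bench); z up, x and y along the stand's sides. Round blind bore, 37 mm in diameter, 35 mm deep, flat bottom.
- bore_medium (a point): empty bore of the stand for the medium punch: the very middle of the stand. The point is the centre of its mouth, level with the stand's top (50 mm above the bench); z up, x and y along the stand's sides. Round blind bore, 30 mm in diameter, 35 mm deep, flat bottom.
- stand: fixed light-wood block 190 x 190 x 50 mm high, origin at the centre of its underside, z up. 3 x 3 round bores at 58 mm pitch: row x = -58 mm (nearest the robot at yaw 0) small, x = 0 medium, x = +58 large. Seven hold a punch, ball up, its top 60 mm above the stand's top; empty are the medium bore at (0, 0) and the large one at (+58, -58).
- stored_small_1_mid (a point): a small punch (18 mm across flats, 15 mm ball, 95 mm long) already in the stand at (-58, -58) mm, loose in its bore; the centre of the punch. To be left there.
- stored_small_2_mid (a point): a small punch (18 mm across flats, 15 mm ball, 95 mm long) already in the stand at (-58, 0) mm, loose in its bore; the centre of the punch. To be left there.
- stored_small_3_mid (a point): a small punch (18 mm across flats, 15 mm ball, 95 mm long) already in the stand at (-58, 58) mm, loose in its bore; the centre of the punch. To be left there.
- stored_medium_1_mid (a point): a medium punch (24 mm across flats, 20 mm ball, 95 mm long) already in the stand at (0, -58) mm, loose in its bore; the centre of the punch. To be left there.
- stored_medium_2_mid (a point): a medium punch (24 mm across flats, 20 mm ball, 95 mm long) already in the stand at (0, 58) mm, loose in its bore; the centre of the punch. To be left there.
- stored_large_1_mid (a point): a large punch (30 mm across flats, 25 mm ball, 95 mm long) already in the stand at (58, 0) mm, loose in its bore; the centre of the punch. To be left there.
- stored_large_2_mid (a point): a large punch (30 mm across flats, 25 mm ball, 95 mm long) already in the stand at (58, 58) mm, loose in its bore; the centre of the punch. To be left there.
- doming_block_mid (a point): bystander: loose steel doming block 75 x 110 x 32 mm with round hollows in its top; its centre.
- chasing_hammer_mid (a point): bystander: chasing hammer lying on the bench, 225 mm long, steel head 70 mm across and 35 mm high, wooden handle; the middle of its length. The head is 91 mm from it along +x of this frame.
- file_cup_mid (a point): bystander: bamboo cup 74 mm in diameter, 110 mm high, with needle files standing in it up to about 180 mm; the cup's centre.
There are look-alikes about, which are no part of the job. What is shaped like the part that bears punch_medium_mid but blue, green or red is not meant.

How it is judged:
By the outcome, as a careful person would: the job done as asked, in the order asked, and still so for the second after the job is handed in, with the robot touching nothing.
It also fails if it takes over 69 s, if anything falls off the work surface, if the arm or the gripper's body presses on something with over 40 N, if the wrist force passes 120 N, or if a joint passes its speed limit or range.

## Working session

There is one attempt and no reset: what is moved stays moved. The work goes in short steps, Python scripts to look and compute and a shell command to move; the robot and the scene stay as the last step left them, time stands still between calls to the robot, and variables do not carry over. Pictures are saved under pics/ and viewed, at most 10 in all, crops included, and the job is handed in when it is done.

```bash
ls; mkdir -p pics; python3 - <<'E'
from station import monitor, imaging
import cv2
print(monitor.observe())
for n in ("scene","side"):
    im=imaging.grab_frame(n); cv2.imwrite(f"pics/{n}0.png",cv2.resize(im[:,:,::-1],(800,600),interpolation=cv2.INTER_CUBIC))
    cv2.imwrite(f"{n}0_raw.png",im[:,:,::-1])
    p=imaging.camera_params(n); print(n,p)
E
```

```text
pics
{'time_s': 0.0, 'q': array([-1.03057129e-01,  8.79840664e-02,  1.37230145e+00,  1.39196161e-05,
        1.68359851e+00, -1.03119308e-01]), 'joint_velocities': array([ 1.95799669e-03,  1.59909634e-03,  8.24882665e-05, -1.76283689e-03,
       -1.42295343e-03,  2.87644631e-04]), 'joint_efforts': array([ 4.64244640e-04, -3.51862407e+01, -3.13276148e+01,  2.58579206e-05,
        1.07225846e-02,  9.27783418e-06]), 'tcp_pos': array([5.49489893e-01, 7.62332579e-05, 2.30099304e-01]), 'ee_rot': array([-0.00089355,  0.70708378,  0.70712885, -0.00071709]), 'force': array([ 0.19417319,  0.39380985, -0.43194231]), 'moment': array([-0.02414766, -0.01885617,  0.00095793]), 'grasp_force': 0.0, 'grip_width': 0.08561573733789524}
scene {'mtx': array([[419.41377082,   0.        , 251.67495487],
       [  0.        , 419.41377082, 194.41472265],
       [  0.        ,   0.        ,   1.        ]]), 'dist': array([-0.00406731,  0.        ,  0.        ,  0.        ,  0.        ]), 'R': array([[ 0.27004641,  0.96265778,  0.01910329],
       [ 0.68301048, -0.17753951, -0.70850294],
       [-0.67865427,  0.20437642, -0.70544926]]), 't': array([-0.16320696, -0.3408925 ,  1.48104006])}
side {'mtx': array([[370.56539525,   0.        , 258.30205372],
       [  0.        , 370.56539525, 188.40006524],
       [  0.        ,   0.        ,   1.        ]]), 'dist': array([-0.03222513,  0.        ,  0.        ,  0.        ,  0.        ]), 'R': array([[-0.87504007, -0.48392473,  0.01103333],
       [-0.33741097,  0.59345119, -0.73073219],
       [ 0.34707163, -0.64314271, -0.68257508]]), 't': array([0.49906106, 0.23989091, 0.7205039 ])}
```

View pics/scene0.png

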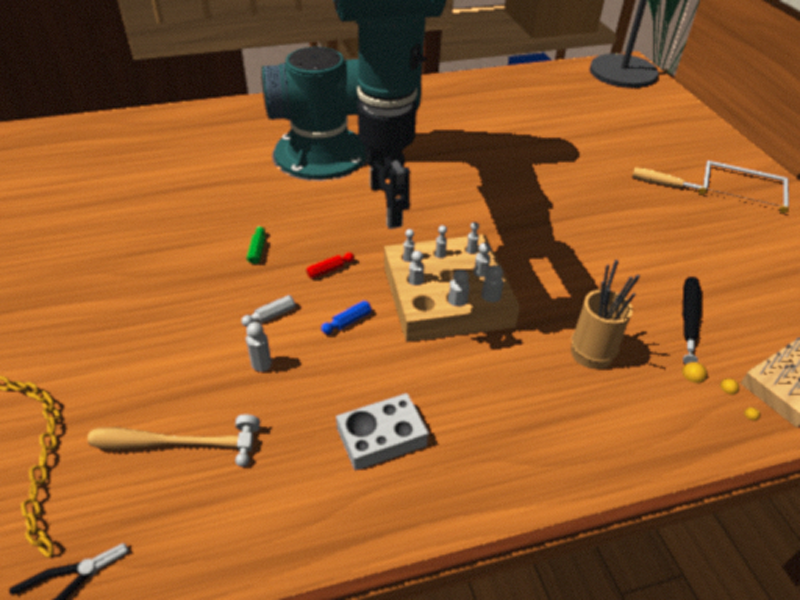

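View pics/side0.png

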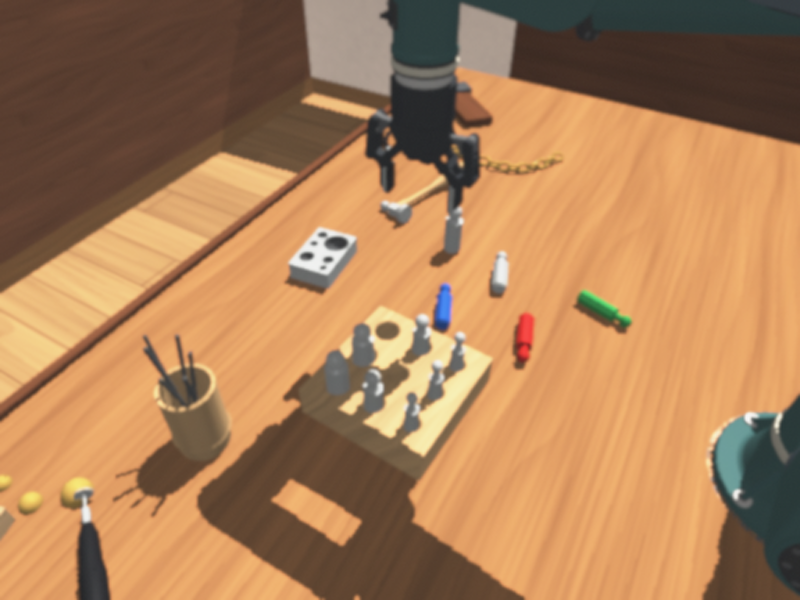

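Scene: the loose medium punch lies at about (270,310), its ball near (247,321), next to the large punch standing at (259,345). The stand is at about (450,285), with its large bore at (423,302). The side view agrees: medium (500,272), large (454,232), large bore (387,330).

```bash
cat > h.py <<'E'
import numpy as np, cv2
from scipy.optimize import least_squares
from station import imaging
def proj(P,c):
    return cv2.projectPoints(np.atleast_2d(np.float64(P)),cv2.Rodrigues(c["R"])[0],c["t"],c["mtx"],c["dist"])[0][:,0]
def ray(uv,c):
    n=cv2.undistortPoints(np.float64(uv).reshape(-1,1,2),c["mtx"],c["dist"])[:,0]
    d=np.c_[n,np.ones(len(n))]@c["R"]; return -c["R"].T@c["t"],d
def onplane(uv,c,z):
    o,d=ray(uv,c); return o+d*((z-o[2])/d[:,2])[:,None]
E
python3 - <<'E'
from h import *
C={n:imaging.camera_params(n) for n in("scene","side")}
r=lambda a:(np.float64(a)+.5)/1.5625-.5
M=np.array([[-58,-58,102.5],[-58,0,102.5],[-58,58,102.5],[0,-58,100],[0,58,100],[58,0,97.5],[58,58,97.5],[58,-58,50]])/1e3
U={"scene":r([(409,233),(442,230),(473,227),(416,256),(483,248),(457,282),(493,270),(423,302)]),
"side":r([(460,338),(437,366),(411,398),(422,320),(373,376),(361,330),(335,357),(387,330)])}
def W(p,M):
    c,s=np.cos(p[2]),np.sin(p[2]); return np.c_[p[0]+c*M[:,0]-s*M[:,1],p[1]+s*M[:,0]+c*M[:,1],M[:,2]]
f=lambda p,ns=("scene","side"):np.concatenate([(proj(W(p,M),C[n])-U[n]).ravel() for n in ns])
for ns in(("scene",),("side",),("scene","side")):
    s=least_squares(f,[.55,0.05,0],args=(ns,),loss="soft_l1"); print(ns,s.x.round(4),np.abs(s.fun).max())
print(s.fun.reshape(-1,2).round(1))
for n,b,m0,m1,f_,lb in(("scene",(257,327),(249,321),(285,305),(262,366),0),("side",(456,214),(502,258),(499,283),(453,248),0)):
    print(n,"large ball",onplane(r([b]),C[n],.0825),"foot",onplane(r([f_]),C[n],0.005),"med ball/shank",onplane(r([m0,m1]),C[n],.012))
E
```

```text
('scene',) [ 0.5085  0.122  -0.0793] 3.422899311395099
('side',) [ 0.511   0.1248 -0.0829] 0.8199383961568287
('scene', 'side') [ 0.5105  0.1234 -0.0827] 2.9924015839786193
[[ 0.4  0.5]
 [ 0.4  0.1]
 [ 1.3 -0.2]
 [ 0.5  0.5]
 [ 0.9  0.7]
 [ 1.8 -3. ]
 [ 1.   2.1]
 [ 0.   0.4]
 [ 0.2 -0.6]
 [ 0.2 -0.5]
 [ 0.7 -1.2]
 [ 0.6  0.4]
 [-0.2  0. ]
 [ 1.3 -0. ]
 [ 0.6  0.2]
 [ 0.7 -0.9]]
scene large ball [[ 0.58103864 -0.20848941  0.0825    ]] foot [[ 0.59210376 -0.21193183  0.005     ]] med ball/shank [[ 0.49573724 -0.21980112  0.012     ]
 [ 0.47334651 -0.1560757   0.012     ]]
side large ball [[ 0.58251611 -0.20614301  0.0825    ]] foot [[ 0.58388756 -0.20932726  0.005     ]] med ball/shank [[ 0.49285309 -0.21858899  0.012     ]
 [ 0.47237561 -0.1539961   0.012     ]]
```

```bash
python3 -m crank '[[0.5,-3.5,0,0,0,0],[1,-7,0,0,0,0],[1.5,-10.5,0,0,0,0],[2,-14,0,0,0,0],[2.5,-17,0,0,0,0],[3,-20,0,0,0,0],[3.2,-20.8,0,0,0,0],[3.2,-20.8,0,0,0,0]]' 1
python3 - <<'E'
from h import *
from station import monitor
c=imaging.camera_params("wrist"); im=imaging.grab_frame("wrist")
cv2.imwrite("pics/w1.png",cv2.resize(im[:,:,::-1],(800,600),interpolation=cv2.INTER_CUBIC)); cv2.imwrite("w1_raw.png",im[:,:,::-1])
s=monitor.observe(); print(s["q"].round(3),s["tcp_pos"],s["force"]); print(c["mtx"],c["dist"],c["R"].round(3),-c["R"].T@c["t"])
print("expect",(proj([[.582,-.207,.0825],[.586,-.209,0],[.494,-.219,.012],[.473,-.155,.012]],c)+.5)*1.5625)
E
```

```text
time_s: 1.1
tcp_pos: [0.5819, -0.2078, 0.2307]
ee_rot: [-0.001, 0.707, 0.707, 0.0]
force: [-0.0, 0.4, -0.4]
grip_width: 0.0851
grasp_force: 0.0
[-4.340e-01  2.400e-01  1.197e+00  1.000e-03  1.706e+00 -4.350e-01] [ 0.58190644 -0.2071348   0.23100326] [ 0.11606945 -0.34045241  0.00150476]
[[295.82226864   0.         256.12802033]
 [  0.         295.82226864 195.74496349]
 [  0.           0.           1.        ]] [0.01581897 0.         0.         0.         0.        ] [[ 1.     0.    -0.001]
 [ 0.    -0.955  0.296]
 [-0.001 -0.296 -0.955]] [ 0.5826287  -0.13231955  0.37399374]
expect [[400.3107613  283.62265498]
 [405.38464834 261.03637703]
 [290.8962803  276.25919686]
 [257.21245418 194.23007273]]
```

View pics/w1.png

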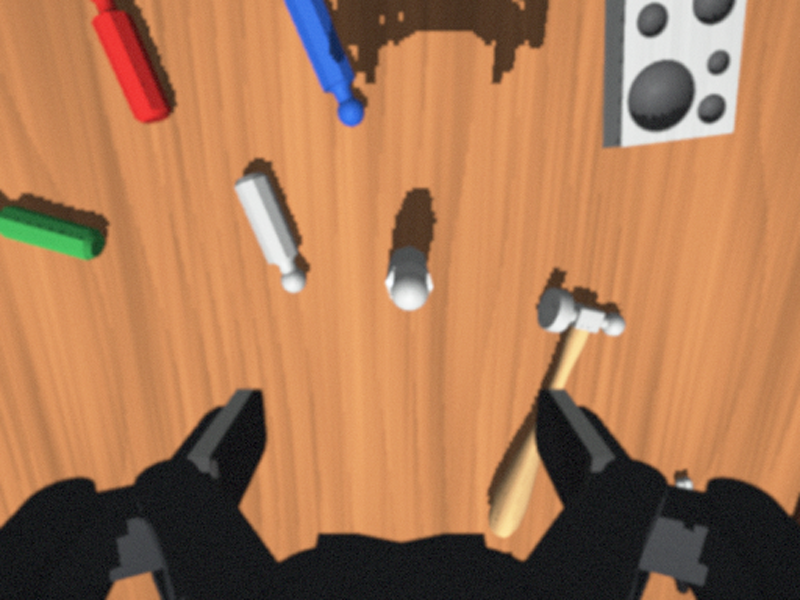

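Wrist view: large punch's ball is at (409,291). The medium punch's foot end is at (252,182) and its ball at (292,281). Hammer head is near (585,315), clear of the fingers.

```bash
python3 - <<'E'
from h import *
c=imaging.camera_params("wrist"); r=lambda a:(np.float64(a)+.5)/1.5625-.5
print(onplane(r([(409,291)]),c,.0825)); m=onplane(r([(292,282),(253,183)]),c,.012); print(m,np.linalg.norm(m[0]-m[1]))
print(onplane(r([(250,181),(263,178),(238,186),(295,259),(270,270)]),c,.018))
print("hammer",onplane(r([(585,315),(560,290)]),c,.03))
from station import monitor
print((proj([monitor.observe()["tcp_pos"]],c)+.5)*1.5625)
C={n:imaging.camera_params(n) for n in("scene","side")}
q=lambda L:[(proj([L],C[n])+.5)*1.5625 for n in C]; print(q(onplane(r([(409,291)]),c,.0825)[0]))
g=cv2.imread("w1_raw.png"); cv2.imwrite("pics/w1c.png",cv2.resize(g[150:205,145:290],(725,275),interpolation=cv2.INTER_CUBIC))
E
```

```text
[[ 0.5881222  -0.21179903  0.0825    ]]
[[ 0.49501151 -0.22372683  0.012     ]
 [ 0.47095071 -0.14665618  0.012     ]] 0.080739136961176
[[ 0.47071525 -0.14498282  0.018     ]
 [ 0.48053679 -0.14280544  0.018     ]
 [ 0.46145298 -0.14860581  0.018     ]
 [ 0.50008169 -0.20367989  0.018     ]
 [ 0.47985141 -0.21249838  0.018     ]]
hammer [[ 0.72693772 -0.24556717  0.03      ]
 [ 0.70537041 -0.22531986  0.03      ]]
[[399.01090727 392.65945664]]
[array([[255.88638789, 331.25419443]]), array([[454.96022312, 211.92809603]])]
```

View pics/w1c.png

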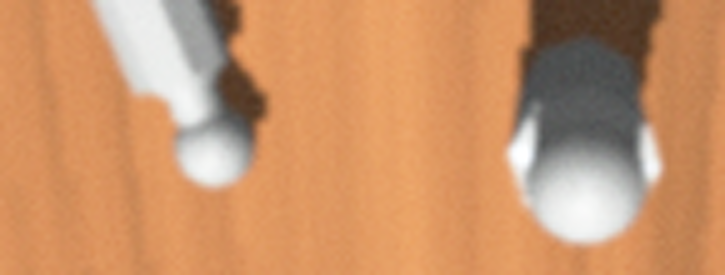

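```bash
python3 -m crank '[[0.5,-0.4,-3,0,0,0],[0.5,-0.4,-7,0,0,0],[0.5,-0.4,-11,0,0,0],[0.5,-0.4,-15,0,0,0],[0.5,-0.4,-17,0,0,0],[0.5,-0.4,-18.2,0,0,0],[0.5,-0.4,-18.9,0,0,0],[0.5,-0.4,-18.9,0,0,0]]' 1
python3 -m crank '[[0,0,0,0,0,0],[0,0,0,0,0,0],[0,0,0,0,0,0],[0,0,0,0,0,0],[0,0,0,0,0,0],[0,0,0,0,0,0],[0,0,0,0,0,0],[0,0,0,0,0,0]]' 0 60
python3 - <<'E'
from h import *
from station import monitor
c=imaging.camera_params("wrist"); im=imaging.grab_frame("wrist"); cv2.imwrite("pics/w2.png",cv2.resize(im[:,:,::-1],(800,600),interpolation=cv2.INTER_CUBIC))
s=monitor.observe(); print(s["tcp_pos"],s["force"],s["grip_width"])
p=s["tcp_pos"]; print((proj([[p[0],p[1],.0825]],c)+.5)*1.5625)
E
```

```text
time_s: 2.15
tcp_pos: [0.5875, -0.2121, 0.0431]
ee_rot: [0.001, 0.707, 0.707, 0.0]
force: [-0.3, 0.4, -1.2]
grip_width: 0.0856
grasp_force: 0.0
time_s: 3.15
tcp_pos: [0.5876, -0.2123, 0.0432]
ee_rot: [0.001, 0.707, 0.707, 0.0]
force: [0.4, 0.6, 4.5]
grip_width: 0.0296
grasp_force: 59.8
[ 0.58761762 -0.21229935  0.04323011] [ 0.27316697 -0.1775251   5.12835207] 0.029671056430622688
[[398.71305519 463.89830984]]
```

View pics/w2.png

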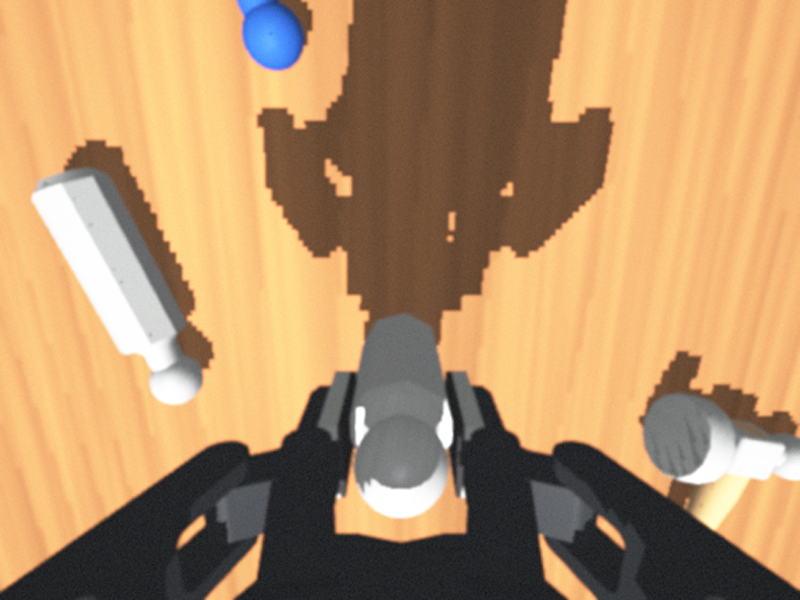

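The large punch is gripped on its flats (29.7 mm), with its ball at (401,468), within 2 mm of the tool axis. Next I'll lift it and stop short of the bore to measure.

```bash
python3 -m crank '[[0,0,2,0,0,0],[0,0,6,0,0,0],[0,0,11,0,0,0],[-0.5,4,14,0,0,0],[-1,9,14,0,0,0],[-1.8,14,14,0,0,0],[-2.4,19.2,14,0,0,0],[-2.4,19.2,14,0,0,0]]'
python3 - <<'E'
from h import *
from station import monitor
c=imaging.camera_params("wrist"); im=imaging.grab_frame("wrist"); cv2.imwrite("pics/w3.png",cv2.resize(im[:,:,::-1],(800,600),interpolation=cv2.INTER_CUBIC)); cv2.imwrite("w3_raw.png",im[:,:,::-1])
s=monitor.observe(); print(s["tcp_pos"],s["force"],s["grip_width"])
print((proj([[.5635,.0608,.05],[.5105,.1234,.05]],c)+.5)*1.5625)
import pickle; pickle.dump(c,open("c3.pkl","wb"))
E
```

```text
time_s: 4.2
tcp_pos: [0.5614, -0.0161, 0.1816]
ee_rot: [-0.002, 0.705, 0.709, -0.0]
force: [0.0, -0.3, -3.8]
grip_width: 0.0297
grasp_force: 60.0
[ 0.56188763 -0.01831279  0.1816454 ] [ 0.17365366 -0.45708227 -3.45883418] 0.029898127163869352
[[404.97594623 160.61650808]
 [304.90832621  34.1013169 ]]
```

View pics/w3.png

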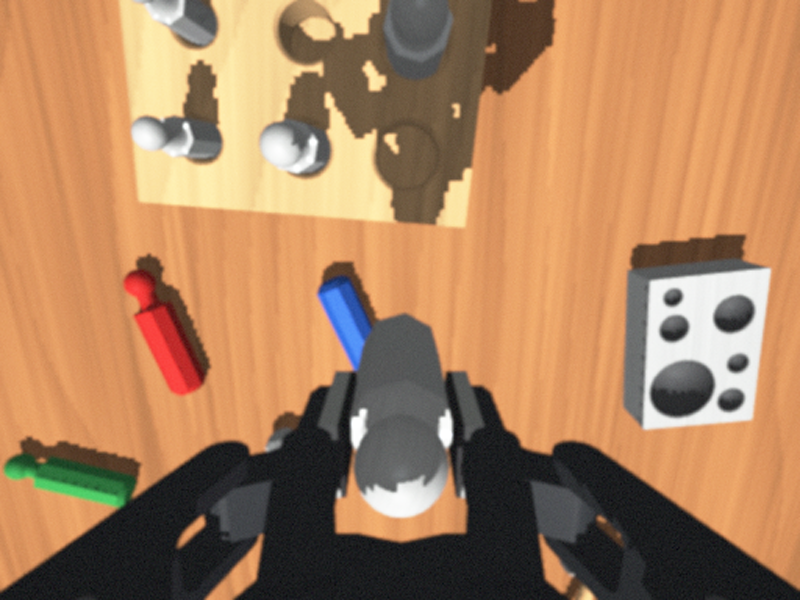

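Wrist view: the large bore's mouth is at (407,156) and the medium bore's at (307,32). The stand's front corners are at (140,202) and (467,227).

```bash
python3 - <<'E'
from h import *
import pickle
from station import monitor
c=pickle.load(open("c3.pkl","rb")); r=lambda a:(np.float64(a)+.5)/1.5625-.5
b=onplane(r([(407.5,156.5),(307,32),(140,202),(467,227)]),c,.05); print(b)
v=b[3]-b[2]; yaw=np.arctan2(v[1],v[0]); print(np.degrees(yaw),np.linalg.norm(v))
v=b[0]-b[1]; print(np.linalg.norm(v),np.degrees(np.arctan2(v[1],v[0]))+45)
R=lambda a,p:np.array([[np.cos(a),-np.sin(a)],[np.sin(a),np.cos(a)]])@p
for i,q in ((2,(-.095,-.095)),(3,(.095,-.095)),(0,(.058,-.058)),(1,(0,0))): print(b[i][:2]-R(-.0829,np.array(q)))
# punch in hand: ball and foot
s=monitor.observe(); p=s["tcp_pos"]; print(p,s["ee_rot"])
E
```

```text
[[0.56519201 0.06275287 0.05      ]
 [0.51190001 0.12414716 0.05      ]
 [0.41034457 0.03638259 0.05      ]
 [0.60075137 0.02341225 0.05      ]]
-3.8969168714996623 0.19084805743821942
0.08129757465413012 -4.041082185042384
[0.5128848  0.12318985]
[0.51394411 0.12595248]
[0.51219389 0.12535638]
[0.51190001 0.12414716]
[ 0.56188763 -0.01831279  0.1816454 ] [-0.00083674  0.70592618  0.70828432 -0.00092135]
```

```bash
python3 -m crank '[[0.1,2,0,0,0,0],[0.1,5,0,0,0,0],[0.2,8,0,0,0,0],[0.2,8.4,0,0,0,0],[0.2,8.4,-2,0,0,0],[0.2,8.4,-3.5,0,0,0],[0.2,8.4,-3.5,0,0,0],[0.2,8.4,-3.5,0,0,0]]'
python3 - <<'E'
from h import *
from station import monitor
C={n:imaging.camera_params(n) for n in("scene","side","wrist")}
out=[]
for n,z in(("side",3),("scene",3)):
    im=imaging.grab_frame(n); u,v=proj([[.564,.063,.08]],C[n])[0].astype(int)
    out.append(cv2.resize(im[max(0,v-50):,:][:100,max(0,u-65):u+65,::-1],(390,300),interpolation=cv2.INTER_CUBIC))
cv2.imwrite("pics/i1.png",np.hstack(out))
s=monitor.observe(); print(s["tcp_pos"],s["force"],s["grip_width"],s["ee_rot"])
E
```

```text
time_s: 5.25
tcp_pos: [0.5653, 0.0635, 0.1477]
ee_rot: [0.0, 0.707, 0.707, 0.0]
force: [0.5, 0.7, -3.5]
grip_width: 0.0295
grasp_force: 59.9
[0.56562469 0.06375522 0.14837368] [ 0.88907202  0.06122337 -4.08374973] 0.029194192413309478 [6.65109013e-04 7.07260545e-01 7.06952342e-01 6.81893578e-04]
```

View pics/i1.png

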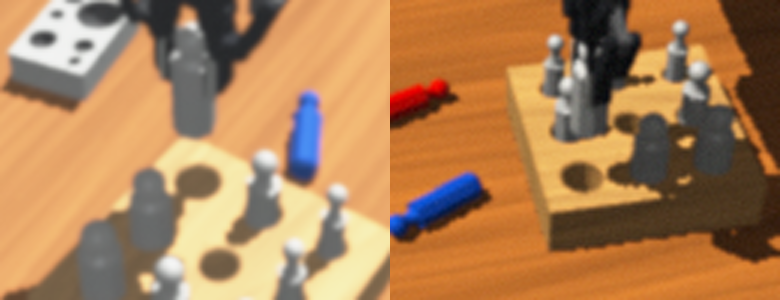

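Side and scene crops: the punch hangs directly above the large bore, clear of its neighbours. I'll lower it now.

```bash
python3 -m crank '[[-0.1,0,-2,0,0,0],[-0.1,0,-4,0,0,0],[-0.1,0,-5,0,0,0],[-0.1,0,-5.6,0,0,0],[-0.1,0,-5.9,0,0,0],[-0.1,0,-6.2,0,0,0],[-0.1,0,-6.4,0,0,0],[-0.1,0,-6.4,0,0,0]]'
```

```text
time_s: 6.35
tcp_pos: [0.564, 0.064, 0.0834]
ee_rot: [0.0, 0.707, 0.707, 0.0]
force: [-0.4, 0.4, -3.9]
grip_width: 0.0297
grasp_force: 60.0
```

```bash
python3 -m crank '[[0,0,-0.4,0,0,0],[0,0,-0.8,0,0,0],[0,0,-1.2,0,0,0],[0,0,-1.6,0,0,0],[0,0,-1.9,0,0,0],[0,0,-2.1,0,0,0],[0,0,-2.1,0,0,0],[0,0,-2.1,0,0,0]]'

```

```text
time_s: 7.35
tcp_pos: [0.5642, 0.064, 0.0625]
ee_rot: [0.0, 0.707, 0.707, 0.0]
force: [0.6, 0.7, -2.9]
grip_width: 0.03
grasp_force: 60.0
```

```bash
python3 -m crank '[[0,0,0,0,0,0],[0,0,0,0,0,0],[0,0,0,0,0,0],[0,0,1,0,0,0],[0,0,3,0,0,0],[0,0,6,0,0,0],[0,0,10,0,0,0],[0,0,12,0,0,0]]' 0.5
python3 - <<'E'
from h import *
import pickle
from station import monitor
C={n:imaging.camera_params(n) for n in("scene","side","wrist")}
r=lambda a:(np.float64(a)+.5)/1.5625-.5
out=[]
for n in C:
    im=imaging.grab_frame(n)[:,:,::-1]; cv2.imwrite(n+"4_raw.png",im)
    if n=="wrist": out.append(cv2.resize(im,(400,300))); continue
    u,v=proj([[.53,.1,.06]],C[n])[0].astype(int)
    out.append(cv2.resize(im[max(0,v-45):v+45,u-60:u+60],(400,300),interpolation=cv2.INTER_CUBIC))
m=[cv2.imread(f) for f in("w1_raw.png",)][0][100:190,140:260]
out.append(cv2.resize(m,(400,300),interpolation=cv2.INTER_CUBIC))
cv2.imwrite("pics/a4.png",np.vstack([np.hstack(out[:2]),np.hstack(out[2:])]))
E
```

```text
time_s: 8.35
tcp_pos: [0.5653, 0.064, 0.1864]
ee_rot: [0.002, 0.707, 0.707, 0.002]
force: [0.5, 0.6, 0.3]
grip_width: 0.0429
grasp_force: 0.0
```

View pics/a4.png

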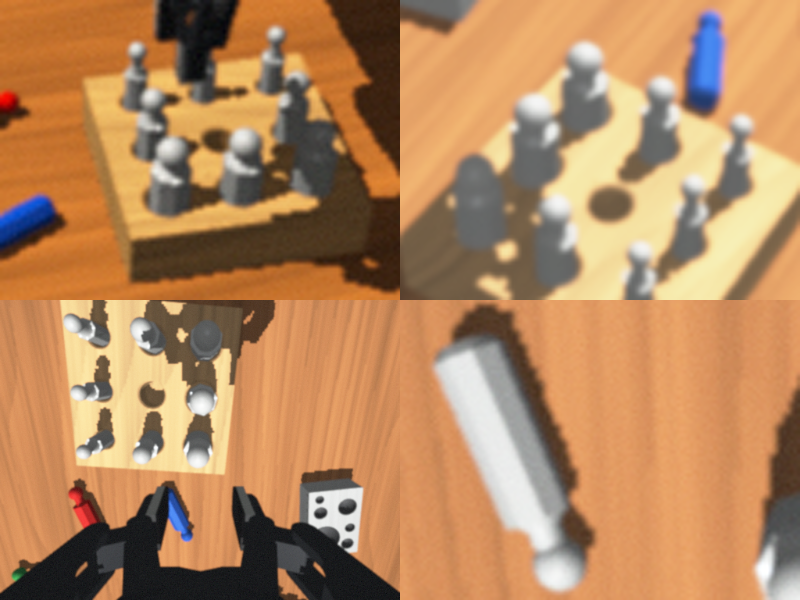

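The large punch is seated in its bore and the others are undisturbed. Medium bore is at about (152,94) in the wrist panel. Next I'll refine the lying punch's pose from the stored close views.

```bash
python3 - <<'E'
from h import *
from station import monitor
import pickle
c=imaging.camera_params("wrist"); r=lambda a:(np.float64(a)+.5)/1.5625-.5
print("bore",onplane([(152.5*1.28-.1,94.5*1.28-.1)],c,.05))
s=monitor.observe(); print(s["q"].round(3),s["tcp_pos"])
c3=pickle.load(open("c3.pkl","rb"))
c2=dict(c3); Rw=np.array([[1,0,-.001],[0,-.955,.296],[-.001,-.296,-.955]]); c2["R"]=Rw
pos=np.array([.5876,-.2123,.0432])+[.0007,.0748,.143]; c2["t"]=-Rw@pos
g=cv2.imread("pics/w2.png")
# silhouette of bright grey object left part
hsv=cv2.cvtColor(g,cv2.COLOR_BGR2HSV); m=((hsv[...,1]<60)&(hsv[...,2]>90)).astype(np.uint8); m[:,300:]=0; m[430:]=0
n,l,st,ce=cv2.connectedComponentsWithStats(m); k=1+np.argmax(st[1:,4]); print(st[k],ce[k])
print("ball",onplane(r([(175,381)]),c2,.012))
print("top face z.024 corners",onplane(r([(66,181),(95,175),(34,195),(122,352),(150,340),(184,322)]),c2,.02).round(4))
E
```

```text
bore [[0.51074057 0.12455986 0.05      ]]
[ 0.013  0.139  1.407 -0.     1.592  0.013] [0.56495715 0.06402187 0.18449958]
[   31   168   171   237 17389] [118.57329346 275.633964  ]
ball [[ 0.49478074 -0.22368881  0.012     ]]
top face z.024 corners [[ 0.4729 -0.1437  0.02  ]
 [ 0.4831 -0.1416  0.02  ]
 [ 0.4609 -0.1484  0.02  ]
 [ 0.4805 -0.2073  0.02  ]
 [ 0.492  -0.2024  0.02  ]
 [ 0.506  -0.1951  0.02  ]]
```

```bash
python3 -m crank '[[-1,-3,0,0,0,2],[-2,-7,0,0,0,5],[-3.5,-12,0,0,0,9],[-5,-17,-1,0,0,13],[-7,-22,-3,0,0,17],[-8,-25.3,-5,0,0,18],[-8.1,-25.5,-6,0,0,18],[-8.1,-25.5,-6,0,0,18]]' 0.6
python3 - <<'E'
from h import *
from station import monitor
from scipy.spatial.transform import Rotation as T
c=imaging.camera_params("wrist"); im=imaging.grab_frame("wrist"); cv2.imwrite("w5_raw.png",im[:,:,::-1])
s=monitor.observe(); q=s["ee_rot"]; print(s["q"].round(3),s["tcp_pos"],T.from_quat(np.r_[q[1:],q[0]]).as_matrix().round(3))
g=im[:,:,::-1].copy(); hsv=cv2.cvtColor(g,cv2.COLOR_BGR2HSV); m=((hsv[...,1]<50)&(hsv[...,2]>80)).astype(np.uint8)
n,l,st,ce=cv2.connectedComponentsWithStats(m)
e=proj([[.4945,-.222,.012],[.468,-.141,.012],[.4849,-.1925,.012]],c); print(e)
for k in range(1,n):
    if st[k,4]>300: print(st[k],ce[k])
    
E
```

```text
time_s: 9.5
tcp_pos: [0.4821, -0.1901, 0.1204]
ee_rot: [-0.002, 0.588, 0.809, 0.0]
force: [-0.6, -0.1, 0.8]
grip_width: 0.051
grasp_force: 0.0
[-4.850e-01  6.800e-02  1.612e+00  1.000e-03  1.464e+00 -7.990e-01] [ 0.48288175 -0.1899775   0.12158403] [[-0.31   0.951 -0.001]
 [ 0.951  0.31   0.001]
 [ 0.002 -0.001 -1.   ]]
[[257.9093469  228.57849373]
 [257.88173135 134.6003237 ]
 [257.95389251 196.4465077 ]]
[ 244  135   30  106 2658] [259.01467269 182.4868322 ]
[176 241  25  45 379] [187.56200528 261.82585752]
[312 241  25  44 381] [324.90026247 262.14435696]
[ 437  296   65   49 1467] [468.8609407  319.36468984]
[ 364  313   42   39 1176] [383.15816327 331.77040816]
```

Wrist silhouette of the medium punch (244–273 px wide, 135–241 px tall) matches the predicted pose. Descending with a slight tilt.

```bash
python3 -m crank '[[0.2,0,-1,7,2.3,0],[0.2,-0.1,-3,14.3,4.6,0],[0.2,-0.1,-6,14.3,4.6,0],[0.2,-0.1,-8.5,14.3,4.6,0],[0.2,-0.1,-10,14.3,4.6,0],[0.2,-0.1,-11,14.3,4.6,0],[0.2,-0.1,-11.5,14.3,4.6,0],[0.2,-0.1,-11.5,14.3,4.6,0]]'

```

```text
time_s: 10.55
tcp_pos: [0.4853, -0.192, 0.0077]
ee_rot: [-0.105, 0.583, 0.802, 0.077]
force: [0.5, 0.9, 0.5]
grip_width: 0.0514
grasp_force: 0.0
```

```bash
python3 -m crank '[[0,0,-0.2,0,0,0],[0,0,-0.2,0,0,0],[0,0,-0.2,0,0,0],[0,0,-0.2,0,0,0],[0,0,-0.2,0,0,0],[0,0,-0.2,0,0,0],[0,0,-0.2,0,0,0],[0,0,-0.2,0,0,0]]' 0 80

```

```text
time_s: 11.55
tcp_pos: [0.4854, -0.1924, 0.0061]
ee_rot: [-0.105, 0.583, 0.802, 0.077]
force: [-1.4, -0.3, 5.4]
grip_width: 0.0217
grasp_force: 80.5
```

```bash
python3 -m crank '[[0,0,1,0,0,0],[0,0,4,0,0,0],[0,0,8,-4.8,-1.5,0],[0,0,10,-14.3,-4.6,0],[0,0,12,-23.8,-7.7,0],[0,0,12,-33.3,-10.8,0],[0,0,12,-42.8,-13.9,0],[0,0,12,-42.8,-13.9,0]]'
python3 - <<'E'
from station import monitor
print(monitor.observe()["q"].round(3))
E
```

```text
time_s: 12.55
tcp_pos: [0.4822, -0.1887, 0.1217]
ee_rot: [0.206, 0.566, 0.784, -0.152]
force: [-0.3, -0.7, -2.9]
grip_width: 0.0217
grasp_force: 79.6
[-0.213 -0.088  1.855 -0.49   1.147 -0.379]
```

```bash
python3 - <<'E'
import numpy as np
from scipy.spatial.transform import Rotation as T
k=np.array([-.951,-.309,0])
U=T.from_rotvec(np.radians(-30)*k)
for y in (0,-10,-20,-30,-40,-50): print(y,(T.from_rotvec([0,0,np.radians(y)])*U).as_rotvec(degrees=True).round(1))
E
```

```text
0 [28.5  9.3  0. ]
-10 [29.3  6.8 -9.8]
-20 [ 29.9   4.2 -19.5]
-30 [ 30.3   1.6 -29.3]
-40 [ 30.6  -1.1 -39.1]
-50 [ 30.7  -3.8 -48.8]
```

```bash
python3 -m crank '[[0,0,0,9.5,3.1,0],[0,0,0,19,6.2,0],[0,0,0,28.5,9.3,0],[0,0,0,29.3,6.8,-9.8],[0,0,0,29.9,4.2,-19.5],[0,0,0,30.3,1.6,-29.3],[0,0,0,30.6,-1.1,-39.1],[0,0,0,30.7,-3.8,-48.8]]'
python3 -m crank '[[0,0,0,0,0,-10],[0,0,0,0,0,-20],[0,0,0,0,0,-30],[0,0,0,0,0,-40],[0,0,0,0,0,-50],[0,0,0,0,0,-60],[0,0,0,0,0,-70],[0,0,0,0,0,-80]]'
python3 - <<'E'
from station import monitor
from scipy.spatial.transform import Rotation as T
import numpy as np
s=monitor.observe();q=s["ee_rot"];print(s["q"].round(3),T.from_quat(np.r_[q[1:],q[0]]).as_matrix().round(3))
E
```

```text
time_s: 13.55
tcp_pos: [0.4854, -0.1932, 0.1257]
ee_rot: [-0.0, 0.876, 0.482, 0.001]
force: [-0.4, 0.7, -2.3]
grip_width: 0.0216
grasp_force: 79.6
time_s: 14.55
tcp_pos: [0.4854, -0.1932, 0.1256]
ee_rot: [-0.0, 0.981, -0.194, -0.0]
force: [-0.7, 0.4, -2.5]
grip_width: 0.0219
grasp_force: 79.6
[-4.880e-01  7.200e-02  1.599e+00  1.000e-03  1.471e+00  1.473e+00] [[ 0.925 -0.38   0.   ]
 [-0.38  -0.925  0.001]
 [-0.    -0.001 -1.   ]]
```

```bash
python3 - <<'E'
import numpy as np
from scipy.spatial.transform import Rotation as T
k=np.array([.38,.925,0])
Z=lambda y:T.from_rotvec([0,0,np.radians(y)]); K=lambda t:T.from_rotvec(np.radians(t)*k)
B=None
for i,(y,t) in enumerate([(-9,3),(-18,6),(-26,10),(-34,15),(-41,20),(-46,27),(-50,35),(-50,40),(-52,50),(-54,59),(-56,68),(-58,75)]):
    R=Z(y)*K(t)
    if i==7: B=R; print(R.as_rotvec(degrees=True).round(1)); continue
    print((R if B is None else R*B.inv()).as_rotvec(degrees=True).round(1))
E
```

```text
[ 1.4  2.7 -9. ]
[  3.1   5.1 -18. ]
[  5.8   8.2 -25.9]
[  9.6  11.8 -33.8]
[ 13.9  15.  -40.6]
[ 19.7  19.5 -45.1]
[ 26.5  24.5 -48.4]
[ 30.3  28.  -47.9]
[ 9.6  2.9 -2. ]
[18.3  5.1 -4. ]
[27.1  7.1 -5.9]
[34.   8.3 -7.7]
```

```bash
python3 -m crank '[[0,0,0,1.4,2.7,-9],[0,0,0,3.1,5.1,-18],[0,0,0,5.8,8.2,-25.9],[0,0,0,9.6,11.8,-33.8],[0,0,0,13.9,15,-40.6],[0,0,0,19.7,19.5,-45.1],[0,0,0,26.5,24.5,-48.4],[0,0,0,30.3,28,-47.9]]'
python3 -m crank '[[0,0,0,9.6,2.9,-2],[0,0,0,18.3,5.1,-4],[0,0,0,27.1,7.1,-5.9],[0,0,0,34,8.3,-7.7],[0,0,0,34,8.3,-7.7],[0,0,0,34,8.3,-7.7],[0,0,0,34,8.3,-7.7],[0,0,0,34,8.3,-7.7]]'
python3 - <<'E'
from station import monitor,imaging
from scipy.spatial.transform import Rotation as T
from h import *
out=[]
s=monitor.observe();q=s["ee_rot"];p=s["tcp_pos"];print(s["q"].round(3),p,T.from_quat(np.r_[q[1:],q[0]]).as_matrix().round(3))
for n in("scene","side"):
    C=imaging.camera_params(n); im=imaging.grab_frame(n)[:,:,::-1]; cv2.imwrite(n+"6_raw.png",im)
    u,v=proj([p],C)[0].astype(int); u=np.clip(u,65,446); v=np.clip(v,75,308)
    print(u,v); out.append(cv2.resize(im[v-75:v+75,u-50:u+50],(400,600),interpolation=cv2.INTER_CUBIC))
cv2.imwrite("pics/a6.png",np.hstack(out))
E
```

```text
time_s: 15.55
tcp_pos: [0.4854, -0.1949, 0.1249]
ee_rot: [-0.204, 0.759, -0.553, -0.276]
force: [-0.4, 0.6, -3.4]
grip_width: 0.0219
grasp_force: 79.6
time_s: 16.55
tcp_pos: [0.4855, -0.1919, 0.1265]
ee_rot: [-0.393, 0.61, -0.509, -0.463]
force: [-0.2, 0.5, -2.7]
grip_width: 0.0218
grasp_force: 79.8
[-0.825  0.74   1.196  0.775  2.297  2.308] [ 0.48549197 -0.19191015  0.12654208] [[ 0.052 -0.985 -0.166]
 [-0.257 -0.173  0.951]
 [-0.965 -0.007 -0.262]]
163 167
325 136
```

View pics/a6.png

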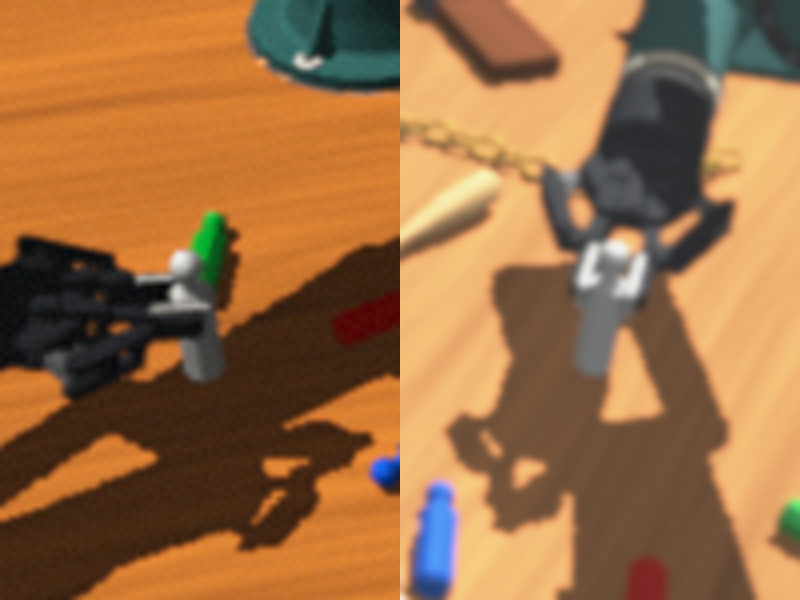

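The medium punch is upright, ball up, above a clear patch of bench. I'll lower it to standing.

```bash
python3 -m crank '[[0,0,-1.5,0,0,0],[0,0,-3,0,0,0],[0,0,-4.5,0,0,0],[0,0,-5.5,0,0,0],[0,0,-6.2,0,0,0],[0,0,-6.6,0,0,0],[0,0,-6.8,0,0,0],[0,0,-6.8,0,0,0]]'
```

```text
time_s: 17.65
tcp_pos: [0.4851, -0.1921, 0.0576]
ee_rot: [-0.393, 0.609, -0.509, -0.464]
force: [0.6, 0.3, -2.7]
grip_width: 0.0217
grasp_force: 79.8
```

```bash
python3 -m crank '[[0,0,-0.1,0,0,0],[0,0,-0.15,0,0,0],[0,0,-0.2,0,0,0],[0,0,-0.25,0,0,0],[0,0,-0.3,0,0,0],[0,0,-0.3,0,0,0],[0,0,-0.3,0,0,0],[0,0,-0.3,0,0,0]]'
```

```text
time_s: 18.65
tcp_pos: [0.485, -0.192, 0.0544]
ee_rot: [-0.393, 0.609, -0.509, -0.465]
force: [-0.1, 0.4, -1.8]
grip_width: 0.0216
grasp_force: 79.8
```

```bash
python3 -m crank '[[0,0,-0.05,0,0,0],[0,0,-0.1,0,0,0],[0,0,-0.15,0,0,0],[0,0,-0.2,0,0,0],[0,0,-0.2,0,0,0],[0,0,-0.2,0,0,0],[0,0,-0.2,0,0,0],[0,0,-0.2,0,0,0]]'
```

```text
time_s: 19.65
tcp_pos: [0.485, -0.1921, 0.0541]
ee_rot: [-0.394, 0.609, -0.508, -0.465]
force: [-0.1, -0.7, 5.7]
grip_width: 0.0218
grasp_force: 80.1
```

```bash
python3 -m crank '[[0,0,0,0,0,0],[0,0,0,0,0,0],[0,0,0,0,0,0],[0,0,0,0,0,0],[0.3,-1.9,0.5,0,0,0],[0.8,-4.8,1.3,0,0,0],[1.4,-8.5,2.4,0,0,0],[1.5,-9.5,3.5,0,0,0]]' 0.5
python3 - <<'E'
from station import monitor,imaging
from scipy.spatial.transform import Rotation as T
from h import *
for n in("scene","side"):
    C=imaging.camera_params(n); im=imaging.grab_frame(n)[:,:,::-1]; cv2.imwrite(n+"7_raw.png",im)
    hsv=cv2.cvtColor(im,cv2.COLOR_BGR2HSV); m=((hsv[...,1]<60)&(hsv[...,2]>70)).astype(np.uint8)
    N,l,st,ce=cv2.connectedComponentsWithStats(m)
    e=proj([[.485,-.19,.0],[.485,-.19,.085]],C); print(n,e.round(1).tolist())
    for k in range(1,N):
        if st[k,4]>20 and np.linalg.norm(ce[k]-e.mean(0))<40: print(st[k],ce[k].round(1))
E
```

```text
time_s: 20.65
tcp_pos: [0.5, -0.2887, 0.0873]
ee_rot: [-0.393, 0.608, -0.51, -0.464]
force: [-0.2, 0.9, -0.2]
grip_width: 0.0428
grasp_force: 0.0
scene [[170.6, 203.5], [166.7, 180.0]]
[159 177  10  30 160] [163.  189.3]
side [[319.3, 175.0], [323.4, 150.1]]
[317 144  12  32 255] [322.2 158.8]
```

```bash
python3 -m crank '[[0,0,2,-9.2,-1.6,0],[0,0,5,-18.5,-3.2,0],[0,0,9,-27.7,-4.8,0],[0,1,12,-37,-6.5,0],[0,2,13,-46.2,-8.1,0],[0,3,13,-55.4,-9.7,0],[0,4,13,-64.7,-11.3,0],[0,5,13,-73.9,-12.9,0]]'
python3 -m crank '[[0,0,0,0,0,10.5],[0,1,0,0,0,21],[0,2,0,0,0,31.5],[0,3,0,0,0,42],[0,4,0,0,0,52.5],[0,5,0,0,0,63],[0,5,0,0,0,73.5],[0,5,0,0,0,84]]'
python3 -m crank '[[0,0,0,0,0,10],[0,0,0,0,0,20],[0,0,0,0,0,30],[0,0,0,0,0,40],[0,0,0,0,0,48],[0,0,0,0,0,51],[0,0,0,0,0,51],[0,0,0,0,0,51]]'
python3 - <<'E'
from station import monitor,imaging
from scipy.spatial.transform import Rotation as T
from h import *
s=monitor.observe();q=s["ee_rot"];p=s["tcp_pos"];print(s["q"].round(3),p,T.from_quat(np.r_[q[1:],q[0]]).as_matrix().round(3))
c=imaging.camera_params("wrist"); im=imaging.grab_frame("wrist")[:,:,::-1]; cv2.imwrite("wrist8_raw.png",im)
e=proj([[.485,-.19,.085],[.485,-.19,0],p],c); print(e.round(1).tolist())
hsv=cv2.cvtColor(im,cv2.COLOR_BGR2HSV); m=((hsv[...,1]<60)&(hsv[...,2]>60)).astype(np.uint8)
N,l,st,ce=cv2.connectedComponentsWithStats(m)
for k in range(1,N):
    if st[k,4]>60: print(st[k],ce[k].round(1))
E
```

```text
time_s: 21.75
tcp_pos: [0.4994, -0.2354, 0.2174]
ee_rot: [0.001, 0.768, -0.641, 0.003]
force: [-0.7, 0.5, -0.7]
grip_width: 0.0424
grasp_force: 0.0
time_s: 22.75
tcp_pos: [0.499, -0.1854, 0.2162]
ee_rot: [-0.001, 0.999, 0.041, -0.0]
force: [0.0, -1.0, -0.2]
grip_width: 0.0428
grasp_force: 0.0
time_s: 23.75
tcp_pos: [0.4995, -0.1863, 0.2168]
ee_rot: [-0.001, 0.886, 0.463, -0.0]
force: [-0.5, -0.5, -0.3]
grip_width: 0.0426
grasp_force: 0.0
[-4.640e-01  5.400e-02  1.435e+00  1.000e-03  1.655e+00  1.440e-01] [ 0.49954743 -0.18629039  0.21683383] [[ 0.571  0.821 -0.001]
 [ 0.821 -0.571  0.001]
 [ 0.001 -0.002 -1.   ]]
[[245.5, 197.6], [247.9, 177.0], [254.7, 251.6]]
[ 425   84   73   42 1568] [456.9 103.7]
[241 173  24  41 751] [253.  192.8]
[187 239  24  81 590] [199.  269.3]
[302 239  24  45 463] [314.1 260.6]
[ 114  309   46   40 1256] [138.8 329.4]
[354 310  29  38 706] [366.6 328.6]
```

```bash
python3 - <<'E'
from h import *
c=imaging.camera_params("wrist"); im=cv2.imread("wrist8_raw.png")
hsv=cv2.cvtColor(im,cv2.COLOR_BGR2HSV); m=((hsv[...,1]<60)&(hsv[...,2]>60))
m[:,:230]=0; m[:,280:]=0; m[:165]=0; m[225:]=0
for y in range(172,216,3):
    x=np.flatnonzero(m[y]); print(y,(x.min(),x.max()) if len(x) else None, end="; ")
# fit punch xy by silhouette IoU with upright model
def sil(x,y,tx=0,ty=0):
    g=np.zeros(m.shape,np.uint8); a=np.radians(22.5+45*np.arange(8)+10)
    def hull(P): cv2.fillConvexPoly(g,cv2.convexHull(np.round(proj(P,c)*16).astype(np.int32)),1,shift=4)
    ring=lambda r,z:np.c_[x+tx*z+r*np.cos(a),y+ty*z+r*np.sin(a),0*a+z]
    hull(np.vstack([ring(.0115,0),ring(.013,.004),ring(.013,.066)]))
    u,v=np.meshgrid(np.linspace(0,2*np.pi,24),np.linspace(0,np.pi,12)); z=.085
    hull(np.c_[(x+tx*z+.01*np.sin(v)*np.cos(u)).ravel(),(y+ty*z+.01*np.sin(v)*np.sin(u)).ravel(),(z+.01*np.cos(v)).ravel()])
    return g>0
best=max(((lambda s:((s&m).sum()/(s|m).sum(),x,y))(sil(x,y)) for x in np.arange(.475,.505,.001) for y in np.arange(-.205,-.17,.001)))
print("\n",best)
cv2.imwrite("pics/w8.png",cv2.resize(im[150:235,190:320],(780,510),interpolation=cv2.INTER_CUBIC))
E
```

```text
172 None; 175 (np.int64(247), np.int64(259)); 178 (np.int64(245), np.int64(261)); 181 (np.int64(244), np.int64(262)); 184 (np.int64(244), np.int64(262)); 187 (np.int64(244), np.int64(262)); 190 (np.int64(243), np.int64(263)); 193 (np.int64(243), np.int64(264)); 196 (np.int64(242), np.int64(264)); 199 (np.int64(242), np.int64(264)); 202 (np.int64(243), np.int64(264)); 205 (np.int64(244), np.int64(262)); 208 (np.int64(245), np.int64(261)); 211 (np.int64(247), np.int64(258)); 214 None; 
 (np.float64(0.9008464328899637), np.float64(0.488), np.float64(-0.19799999999999998))
```

View pics/w8.png

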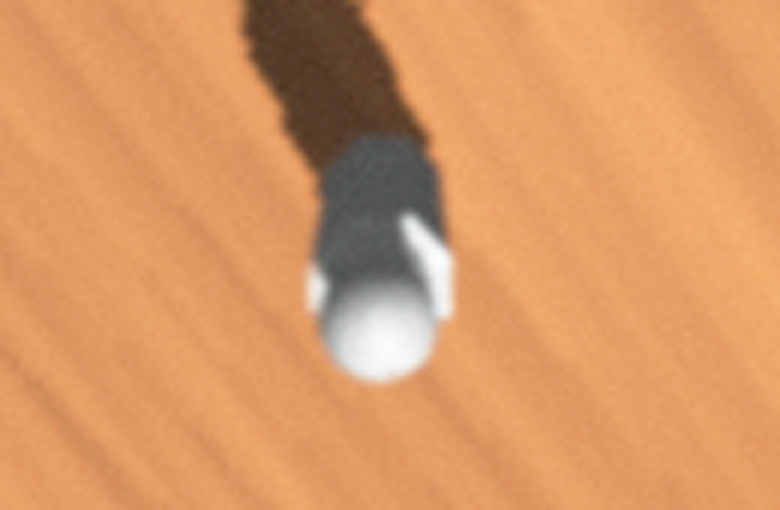

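Upright at (0.488, −0.198), which agrees with where I released it. Regrasping from above.

```bash
python3 -m crank '[[-0.6,-0.6,-2,0,0,0],[-1.2,-1.2,-5,0,0,0],[-1.2,-1.2,-9,0,0,0],[-1.2,-1.2,-13,0,0,0],[-1.2,-1.2,-15.5,0,0,0],[-1.2,-1.2,-16.8,0,0,0],[-1.2,-1.2,-17.4,0,0,0],[-1.2,-1.2,-17.4,0,0,0]]' 0.8
python3 -m crank '[[0,0,0,0,0,0],[0,0,0,0,0,0],[0,0,0,0,0,0],[0,0,0,0,0,0],[0,0,0,0,0,0],[0,0,0,0,0,0],[0,0,0,0,0,0],[0,0,0,0,0,0]]' 0 60
python3 -m crank '[[0,0,1,0,0,0],[0,0,4,0,0,0],[0,0,8,0,0,0],[0,0,12,0,0,0],[0,0,14,0,0,0],[0,0,14,0,0,0],[0,0,14,0,0,0],[0,0,14,0,0,0]]'
cat > m.py <<'E'
from h import *
from station import monitor
s=monitor.observe(); p=s["tcp_pos"]; print(p,s["q"].round(3))
c=imaging.camera_params("wrist"); im=imaging.grab_frame("wrist")[:,:,::-1]; cv2.imwrite("wl_raw.png",im)
e=proj([p+[0,0,.0425]],c)[0]; print("axis ball",e)
g=cv2.GaussianBlur(im,(3,3),0)
hsv=cv2.cvtColor(g,cv2.COLOR_BGR2HSV); m=((hsv[...,1]<60)&(hsv[...,2]>120)).astype(np.uint8)
for y in range(int(e[1])-25,int(e[1])+36,3):
    x=np.flatnonzero(m[y,200:312]); print(y,200+x.min() if len(x) else 0,200+x.max() if len(x) else 0,end="; ")
E
python3 m.py
```

```text
time_s: 24.8
tcp_pos: [0.4884, -0.1992, 0.0439]
ee_rot: [-0.0, 0.886, 0.463, 0.0]
force: [0.7, 0.3, -0.2]
grip_width: 0.0682
grasp_force: 0.0
time_s: 25.8
tcp_pos: [0.4881, -0.199, 0.0443]
ee_rot: [-0.0, 0.886, 0.463, 0.0]
force: [-2.3, 1.1, 5.2]
grip_width: 0.0232
grasp_force: 58.9
time_s: 26.8
tcp_pos: [0.4871, -0.1986, 0.1812]
ee_rot: [-0.002, 0.886, 0.463, -0.001]
force: [-0.6, -0.2, -2.7]
grip_width: 0.0225
grasp_force: 59.2
[ 0.48713538 -0.19856269  0.18122891] [-4.950e-01  5.200e-02  1.507e+00  1.000e-03  1.587e+00  1.120e-01]
axis ball [253.74676057 302.2461942 ]
277 222 239; 280 222 240; 283 231 240; 286 233 238; 289 0 0; 292 0 0; 295 0 0; 298 0 0; 301 234 234; 304 235 247; 307 235 249; 310 236 256; 313 226 259; 316 224 288; 319 242 264; 322 245 268; 325 250 266; 328 0 0; 331 0 0; 334 0 0; 337 0 0;
```

```bash
python3 -m crank '[[0.2,2,0.3,0,0,-1],[0.5,7,0.3,0,0,-3],[1,12,0.3,0,0,-6],[1.4,17,0.3,0,0,-9],[1.8,22,0.3,0,0,-12],[2.2,27,0.3,0,0,-14],[2.3,31,0.3,0,0,-14.5],[2.3,32.3,0.3,0,0,-14.5]]'
python3 -m crank '[[0,0,0,0,0,0],[0,0,0,0,0,0],[0,0,-1,0,0,0],[0,0,-2,0,0,0],[0,0,-3,0,0,0],[0,0,-4,0,0,0],[0,0,-4,0,0,0],[0,0,-4,0,0,0]]'
python3 m.py
```

```text
time_s: 27.85
tcp_pos: [0.5104, 0.1261, 0.1853]
ee_rot: [-0.001, 0.937, 0.349, -0.001]
force: [-0.2, -0.0, -1.6]
grip_width: 0.0226
grasp_force: 59.1
time_s: 28.85
tcp_pos: [0.5112, 0.124, 0.1466]
ee_rot: [-0.0, 0.938, 0.348, 0.0]
force: [-0.0, 0.3, -2.0]
grip_width: 0.0222
grasp_force: 59.2
[0.51119684 0.12404894 0.14655218] [1.300e-01 6.600e-02 1.563e+00 1.000e-03 1.513e+00 9.900e-01]
axis ball [254.31072705 302.56568115]
277 232 238; 280 232 240; 283 231 240; 286 233 238; 289 0 0; 292 0 0; 295 0 0; 298 0 0; 301 0 0; 304 235 235; 307 236 236; 310 236 238; 313 225 241; 316 225 288; 319 242 247; 322 245 251; 325 247 263; 328 248 262; 331 251 259; 334 0 0; 337 0 0;
```

```bash
python3 -m crank '[[0,0.08,-1.5,0,0,0],[0,0.08,-3,0,0,0],[0,0.08,-4,0,0,0],[0,0.08,-4.8,0,0,0],[0,0.08,-5.2,0,0,0],[0,0.08,-5.5,0,0,0],[0,0.08,-5.8,0,0,0],[0,0.08,-5.8,0,0,0]]'
```

```text
time_s: 29.9
tcp_pos: [0.511, 0.1248, 0.0883]
ee_rot: [-0.0, 0.938, 0.348, 0.0]
force: [-0.4, 1.0, -3.4]
grip_width: 0.0225
grasp_force: 59.2
```

```bash
python3 -m crank '[[0,0,-0.3,0,0,0],[0,0,-0.6,0,0,0],[0,0,-0.9,0,0,0],[0,0,-1.2,0,0,0],[0,0,-1.5,0,0,0],[0,0,-1.8,0,0,0],[0,0,-2,0,0,0],[0,0,-2,0,0,0]]'
```

```text
time_s: 30.9
tcp_pos: [0.5109, 0.1248, 0.0681]
ee_rot: [-0.001, 0.938, 0.348, 0.0]
force: [1.0, -0.3, -3.5]
grip_width: 0.0227
grasp_force: 59.2
```

```bash
python3 -m crank '[[0,0,-0.2,0,0,0],[0,0,-0.4,0,0,0],[0,0,-0.5,0,0,0],[0,0,-0.6,0,0,0],[0,0,-0.6,0,0,0],[0,0,-0.6,0,0,0],[0,0,-0.6,0,0,0],[0,0,-0.6,0,0,0]]'
python3 -m crank '[[0,0,0,0,0,0],[0,0,0,0,0,0],[0,0,0,0,0,0],[0,0,0,0,0,0],[0,0,1,0,0,0],[0,0,3,0,0,0],[0,0,7,0,0,0],[0,0,11,0,0,0]]' 0.45
python3 -m crank '[[0,0,3,0,0,0],[0,-3,5,0,0,0],[0,-8,5,0,0,0],[0,-13,5,0,0,0],[0,-18,5,0,0,0],[0,-23,5,0,0,0],[0,-25,5,0,0,0],[0,-25,5,0,0,0]]'
python3 - <<'E'
from h import *
# final check: compare medium ball apparent height with model in scene/side by local bright ball detection
for n in("scene","side"):
    C=imaging.camera_params(n); im=imaging.grab_frame(n)[:,:,::-1]; cv2.imwrite(n+"9_raw.png",im)
    old=cv2.imread(n+"4_raw.png"); d=cv2.absdiff(im,old).max(2)
    P=[[.511,.1247,z] for z in(.05,.10,.11)]; e=proj(P,C); print(n,e.round(1).tolist())
    hsv=cv2.cvtColor(im,cv2.COLOR_BGR2HSV); u,v=e[1].astype(int)
    print(hsv[v-14:v+26,u,1].tolist())
    for dz,(x,y,b) in {"large new":(.5650,.0627,.0975),"ref large_1":(.5694,.1205,.0975),"ref med_1":(.5068,.0670,.1),"med new":(.511,.1247,.1)}.items():
        r=.0125 if b<.1 else .01
        u,v=proj([[x,y,b]],C)[0]; s=hsv[int(v)-14:int(v)+14,int(round(u))-1:int(round(u))+2,1].mean(1)
        print(dz,"top row rel to model ball centre:",int(v)-14+int(np.argmax(s<70))-round(v,1))
E
```

```text
time_s: 31.9
tcp_pos: [0.511, 0.1248, 0.0624]
ee_rot: [-0.0, 0.938, 0.348, 0.0]
force: [0.6, -0.3, -2.2]
grip_width: 0.0223
grasp_force: 59.2
time_s: 32.9
tcp_pos: [0.5109, 0.1248, 0.174]
ee_rot: [-0.0, 0.938, 0.348, 0.0]
force: [0.8, 0.3, 0.2]
grip_width: 0.0385
grasp_force: 0.0
time_s: 33.9
tcp_pos: [0.511, -0.1258, 0.2227]
ee_rot: [-0.001, 0.938, 0.347, 0.001]
force: [0.5, 0.4, -0.2]
grip_width: 0.0384
grasp_force: 0.0
scene [[287.4, 176.0], [288.9, 161.7], [289.2, 158.8]]
[198, 195, 197, 195, 197, 188, 173, 154, 155, 126, 51, 19, 10, 4, 11, 19, 4, 20, 4, 16, 4, 7, 11, 16, 8, 16, 8, 8, 28, 12, 16, 12, 16, 41, 40, 47, 55, 33, 45, 22]
large new top row rel to model ball centre: -4.199999999999989
ref large_1 top row rel to model ball centre: -4.5
ref med_1 top row rel to model ball centre: -2.3000000000000114
med new top row rel to model ball centre: -4.699999999999989
side [[254.6, 238.0], [254.7, 222.2], [254.7, 218.9]]
[50, 50, 50, 48, 48, 48, 52, 67, 84, 81, 43, 11, 4, 1, 4, 3, 3, 2, 0, 2, 5, 2, 2, 2, 2, 2, 2, 3, 3, 5, 3, 5, 5, 3, 5, 3, 23, 63, 91, 99]
large new top row rel to model ball centre: -3.4000000000000057
ref large_1 top row rel to model ball centre: -3.4000000000000057
ref med_1 top row rel to model ball centre: -2.1999999999999886
med new top row rel to model ball centre: -4.199999999999989
```

```bash
python3 - <<'E'
from h import *
C={n:imaging.camera_params(n) for n in("scene","side")}
I={n:cv2.cvtColor(cv2.imread(n+"9_raw.png"),cv2.COLOR_BGR2HSV)[...,1] for n in C}
def sil(x,y,z0,c):   # supersampled outline above stand: shank, ball
    g=np.zeros((384*4,512*4),np.uint8); a=np.radians(np.arange(0,360,20)); 
    def hull(P): cv2.fillConvexPoly(g,cv2.convexHull(np.round((proj(P,c)+.5)*64).astype(np.int32)),255,shift=4)
    ring=lambda r,z:np.c_[x+r*np.cos(a),y+r*np.sin(a),0*a+z]
    hull(np.vstack([ring(.0125,.05),ring(.0125,z0+.066)])); hull(np.vstack([ring(.006,z0+.066),ring(.006,z0+.08)]))
    hull(np.vstack([ring(.01*np.cos(t),z0+.085+.01*np.sin(t)) for t in np.radians(np.arange(-80,81,20))]))
    return cv2.resize(g,(512,384),interpolation=cv2.INTER_AREA)/255.
for name,(x0,y0) in {"new":(.5113,.1247),"ref1":(.5068,.0669),"ref2":(.5158,.1825)}.items():
    def f(p):
        out=[]
        for n in C:
            u,v=proj([[x0,y0,.085]],C[n])[0].astype(int); sl=(slice(v-12,v+7),slice(u-9,u+10))
            s=np.clip(1-I[n][sl].astype(float)/(130 if n=="scene" else 60),0,1); out.append((sil(x0+p[0]/1e3,y0+p[1]/1e3,p[2]/1e3,C[n])[sl]-s).ravel())
        return np.concatenate(out)
    b=min(((np.sum(f((a,d,h))**2),a,d,h) for a in range(-4,5,2) for d in range(-4,5,2) for h in range(7,31,2))); print(name,b)
E
```

```text
new (np.float64(86.10837096678792), 0, 0, 13)
ref1 (np.float64(84.62006907902969), 0, -2, 7)
ref2 (np.float64(70.09110348432215), 0, 0, 11)
```

```bash
python3 - <<'E'
from station import workorder
print(workorder.finish_job())
E
```

```text
the job is handed in; nothing more can be done
None
```

I put both loose punches back ball up, each in its own bore, and handed the job in at about 34 s. The large one showed clearly seated in the pictures. The medium one's seating rests on image measurements good to a few millimetres, not a close look.

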